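Set the fume extractor's airflow lever to the third notch and start it

ROBOT

A 6-joint arm with a two-finger parallel gripper is mounted at the origin on the work surface. World frame = base frame: x ahead of the robot, y to its left, z up, the work surface at z = 0. Lengths are in m, angles in rad, forces in N, time in s.
With the tool pointing down it reaches from about 0.2 to 0.875 m from the base axis. Payload 3.4 kg.
Tool frame: the origin (TCP) lies at the very end of the fingers, on their centre line; the grasp point (between the pads) lies behind it (manip.hold_point_z is the z of the grasp point in the tool frame, in m); z points along the fingers, y is the direction in which the jaws open and shut (so a half turn about z gives the same grasp; the last joint's range is limited). The gripper opens to 94 mm and grips with 3 to 60 N. Pads are 16 mm wide; open, the fingers measure 119 mm over their backs; the gripper's body (75 mm by 177 mm) begins 78 mm behind the grasp point.
Start: joints at [-1.417, 0.276, 1.505, -0, 1.361, -0.121], TCP at [0.156, -0.553, 0.205] pointing down, gripper open.
Joint ranges: [-2.89, 2.89], [-0.75, 2.08], [0.22, 2.7], [-1.18, 4.32], [0.11, 2.71], [-2.7, 2.7]. Speed limits (rad/s): [2.57, 2.57, 3.14, 3.14, 3.14, 3.14].

INTERFACE

Orientations are given as a unit quaternion [w, x, y, z].
In Python, from plant import manip, vision, hand_in gives the robot as it stands.
- The arm moves only by the tool play_rows, never from a script. Its argument "steps" is a list of rows, each a list of 3 entries, a list of its own where there are three numbers: the shift along the world's x, y, z in units of 30 mm (1.0 is 30 mm), then the turn, a rotation vector about the world's x, y, z in units of 5 degrees (1.0 is 5 degrees), then the closure, from 0 (fully open) to 1 (shut). A call has 1 to 10 rows; each row is the pose to reach, as a shift and turn from the pose commanded when the call began; what a row does not reach only later rows make up. A row lasts 1/12 s, in which the tool goes at most 41.7 mm and 7.16 degrees, less where a joint would pass 70% of its speed; a pose out of reach is approached as far as the arm can. A call with a gripper value outside its range is refused whole. The fingers move at their own pace and stop on an object; "squeeze" is the grip in N (left out, the last holds). Time passes only in rows, so rows that repeat a pose let the fingers close. It gives the time, the measured TCP pose, the force and the opening at its end, in the units of the state.
- manip.get_state(): the state, without advancing time (a new reading comes with each control period).
- vision.capture(name): name is "scene" or "top" or "wrist"; returns (picture, depth): 480x640x3 uint8, blue, green, red; 480x640 float32, m along the optical axis (not along the pixel's ray), 0 where there is no reading.
- vision.get_calibration(name): a dict with "fx", "fy", "cx", "cy" (pixels), "xyz" and "attitude" of the camera in the world. Camera axes: x right, y down, z forward; pixel columns grow to the right and rows downward; lengths in m; the calibration is good to about 2 mm. A picture is of the moment at which its call begins: read the wrist's pose just before it. get_calibration takes no time and is no camera call; for the wrist camera it gives the pose at the moment of the call.
- hand_in(): hands the job in, once; it reports no verdict.
The state is a dict: "time": time; "joint_positions": joint angles; "joint_velocities": joint speeds; "joint_torque": joint torques, N m; "tcp_pos": TCP position; "orientation": TCP orientation; "ft_force": force on the tool from outside, world axes, zero at the start; "wrist_torque": the same for the moment, N m; "grip_width": finger opening in m.
Only numpy, scipy, OpenCV 4.12 (cv2) and the standard library are available. Lean on these libraries where they do the work, as an engineer would, in place of code of your own. Each camera call takes 0.05 s, during which the arm holds its last target. There are 200 camera calls.

TASK

Get the fume extractor ready for welding: with the fingertips push its orange airflow lever away from its parked end, click by click, and stop in the third notch after the parked place (the green mark), without running past it; then let go of it and press the green start button fully down and let it come back up. Only push, never pinch or grip the lever, do not press start before the lever is set, and leave the tin, the jar and the pipe piece where they stand.

Things in the scene. Friction and masses are not known exactly. Their poses are not given: they have to be found in the camera images.
- extractor: Welding-fume extractor, a green box fixed on the bench: 250 (x) by 350 (y) by 110 mm high; origin under its centre at bench level, z up, at yaw 0 its axes are the world's. In its flat top a slot runs along its y at x = 0; the lever slides in it. A spout stands out 32 mm at the +x side, handles 22 mm at the y sides, all below the top.
- lever (a joint): Lever travel to the extractor's +y, m. 0 = parked, lever centre at extractor y = -0.050; end stop 0.104. Notches hold it at 0 (parked), 0.020 (first), 0.040, 0.060 (third), 0.080, 0.100, to within 1 mm. It starts parked or in the first notch. Leaving a notch takes up to 7 N, most a quarter of the way on; past the crest midway it clicks ahead by itself into the next notch and stays there.
- lever_top (a point): Centre of the top of the orange lever paddle, 59 mm above the extractor's top panel. The paddle is a block 44 mm wide (across the slot, extractor's x), 20 mm thick (along the slide: 10 mm either side of this point) and 44 mm high, from 15 to 59 mm above the panel, on a thin stem.
- lever_back: Rear half of the orange paddle (10 mm thick), whose outer face looks to the extractor's -y: the face to push on for higher settings. Its origin moves with the lever: on the lever's centre line, 1 mm above the panel, 58 mm below point lever_top.
- lever_front: Front half of the orange paddle (10 mm thick), whose outer face looks to the extractor's +y. Same origin as lever_back. Fingers pressing on both halves at once count as pinching.
- start (a joint): Travel of the green start button downwards, in metres: 0 = up, 0.006 = fully down. Its spring takes about 5 N to press fully down and brings it back up.
- start_top (a point): Centre of the top of the green start button, 30 mm in diameter in a black housing, on the extractor's top panel at x = -0.075, y = 0.125 m in the extractor's frame; it is pressed straight down.
- tin: Bystander: small round tin, 60 mm in diameter and 40 mm high, standing on the extractor's top panel at its +x, -y corner. Origin at the centre of its underside.
- jar: Bystander: jar with a white cap, 68 mm in diameter and 95 mm high, on the bench off the extractor's -y side. Origin at the centre of its underside.
- nipple: Bystander: short steel pipe piece standing upright, 48 mm in diameter and 75 mm high, on the bench off the extractor's +y side. Origin at the centre of its underside.
- third_mark (a point): Where the lever's centre line stands in the third notch: on the slot at top-panel height (110 mm), x = 0, y = 0.010 m in the extractor's frame. Five marks beside the slot, on its -x side, show the notches counted from the parked -y end; the third is a wider green mark (16 mm long, centred 40 mm to -x of this point), the others are white.

How it is judged:
By the outcome, as a careful person would: the job done as asked, in the order asked, and still so for the second after the job is handed in, with the robot touching nothing.
It also fails if it takes over 45 s, if anything falls off the work surface, if the arm or the gripper's body presses on something with over 40 N, if the wrist force passes 120 N, or if a joint passes its speed limit or range.

## Working session

There is one attempt and no reset: what is moved stays moved. The work goes in short steps, Python scripts to look and compute and a tool call to move; the robot and the scene stay as the last step left them, time stands still between calls to the robot, and variables do not carry over. Pictures are saved under pics/ and viewed, about 8 in all and at most 12, crops included, and the job is handed in when it is done.

Besides the shell and the picture viewer there is one more tool, called by a JSON object that holds its "api" and its "payload", one argument or row to a line. play_rows: Moves the arm, as the interface text tells. Its arguments: {"type":"object","properties":{"steps":{"type":"array","items":{"type":"array"}},"squeeze":{"type":"number"}},"required":["steps"]}

```bash
mkdir -p pics; ls
cat > h.py <<'E'
import numpy as np, cv2
from scipy.spatial.transform import Rotation as R
from plant import manip, vision, hand_in
def cal(n):
    c=vision.get_calibration(n); a=np.array(c["attitude"])
    Rm=a if a.shape==(3,3) else R.from_quat(np.roll(a,-1)).as_matrix()
    return c,Rm,np.array(c["xyz"])
def cloud(n,d):
    c,Rm,t=cal(n); v,u=np.mgrid[:480,:640]
    p=np.stack([(u-c["cx"])/c["fx"]*d,(v-c["cy"])/c["fy"]*d,d],-1)
    return p@Rm.T+t
def proj(n,P):
    c,Rm,t=cal(n); q=(np.atleast_2d(P)-t)@Rm
    return np.c_[c["fx"]*q[:,0]/q[:,2]+c["cx"],c["fy"]*q[:,1]/q[:,2]+c["cy"]]
E
python3 - <<'E'
from h import *
print(manip.get_state(), manip.hold_point_z)
for n in("top","scene"):
    im,d=vision.capture(n); cv2.imwrite(f"pics/{n}0.png",im); np.save(f"{n}0.npy",d)
    print(n,vision.get_calibration(n))
E
```

```text
pics
{'time': 0.0, 'joint_positions': array([-1.41697613e+00,  2.76582745e-01,  1.50607562e+00, -5.84237010e-06,
        1.36068893e+00, -1.20971261e-01]), 'joint_velocities': array([ 3.22179218e-04, -1.60733982e-03,  2.05462645e-03, -1.05202545e-03,
       -6.84271450e-04, -8.46307876e-05]), 'joint_torque': array([ 3.11369913e-03, -4.04574287e+01, -2.37223399e+01,  7.04206573e-02,
        3.43312661e-02, -1.26321870e-04]), 'tcp_pos': array([ 0.155949  , -0.5528852 ,  0.20463464]), 'orientation': array([-8.77152105e-04,  9.90575581e-01,  1.36964405e-01, -1.72648443e-05]), 'ft_force': array([ 0.52646897, -0.84690675,  0.04874722]), 'wrist_torque': array([ 0.01451733, -0.00637505, -0.00833286]), 'grip_width': 0.09384781589693945} -0.0188
top {'fx': 463.58695533986014, 'fy': 463.58695533986014, 'cx': 320.02578679354303, 'cy': 238.7398423799532, 'xyz': array([0.53413946, 0.05466165, 1.12799062]), 'attitude': array([ 0.02502319, -0.69604289,  0.7171277 , -0.02501978])}
scene {'fx': 484.27447745498705, 'fy': 484.27447745498705, 'cx': 323.8992707030839, 'cy': 241.06722570494887, 'xyz': array([1.27208334, 0.39948144, 0.86120232]), 'attitude': array([-0.20278956,  0.46987744,  0.78825035, -0.34169133])}
```

View pics/top0.png

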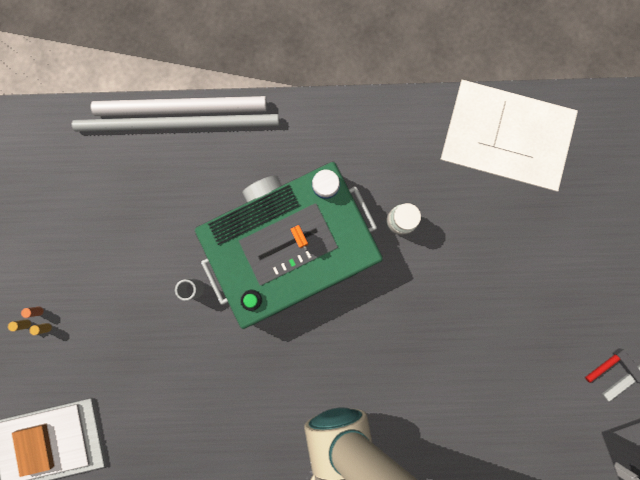

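View pics/scene0.png

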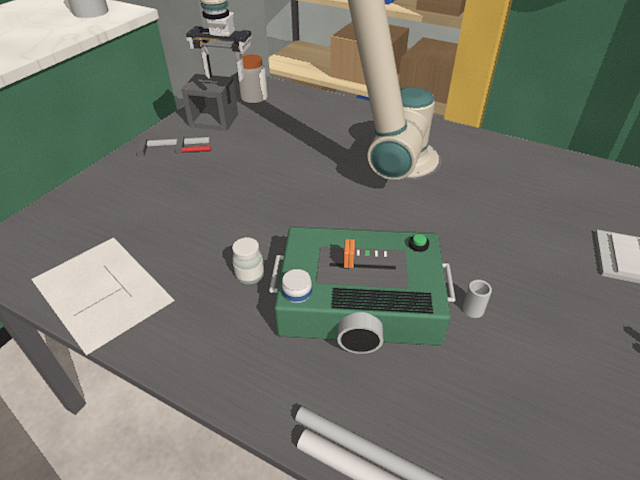

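```bash
cat >> h.py <<'E'
def measure(tag,pose=None):
    im,d=vision.capture("top"); cv2.imwrite(f"pics/{tag}.png",im)
    P=cloud("top",d); hsv=cv2.cvtColor(im,cv2.COLOR_BGR2HSV)
    roi=np.zeros((480,640),bool); roi[150:340,180:400]=1
    return im,d,P,hsv,roi
E
python3 - <<'E'
from h import *
im,d,P,hsv,roi=measure("top1")
top=roi&(abs(P[...,2]-.11)<.012)
top=cv2.morphologyEx(top.astype(np.uint8),cv2.MORPH_OPEN,np.ones((5,5)))>0
top=cv2.morphologyEx(top.astype(np.uint8),cv2.MORPH_CLOSE,np.ones((9,9)))
n,l,s,c=cv2.connectedComponentsWithStats(top); k=1+s[1:,4].argmax()
# hull of panel pixels reprojected on z=.11
ys,xs=np.where(l==k)
pts=P[ys,xs]; print("panel z",np.median(pts[:,2]))
C,Rm,t=cal("top")
def onplane(u,v,z):
    r=np.array([(u-C["cx"])/C["fx"],(v-C["cy"])/C["fy"],1.])@Rm.T
    return t+r*(z-t[2])/r[2]
rect=cv2.minAreaRect(np.float32([onplane(u,v,.11)[:2]*1000 for u,v in zip(xs,ys)])); print(rect)
def blob(m,z,name):
    n,l,s,c=cv2.connectedComponentsWithStats(m.astype(np.uint8))
    for k in range(1,n):
        if s[k,4]>5: print(name,c[k].round(1),s[k,4],"z",np.median(P[...,2][l==k]).round(3),onplane(*c[k],z).round(4))
H,S,V=cv2.split(hsv)
blob(roi&(H<20)&(S>180)&(V>120),.169,"orange")
blob(roi&(H>45)&(H<75)&(S>150)&(V>120),.11,"green")
m=roi&(S<60)&(V>160); m[:245]=0; blob(m,.11,"white")
# orange top surface points by depth
o=roi&(H<20)&(S>180)&(V>120)&(P[...,2]>.155); print("orange top mean",P[o].mean(0),o.sum(), cv2.minAreaRect(np.float32(P[o][:,:2]*1000)))
cv2.imwrite("pics/crop1.png",cv2.resize(im[150:340,170:430],None,fx=3,fy=3,interpolation=cv2.INTER_CUBIC))
E
```

```text
panel z 0.10791147358967801
((612.268798828125, 130.29698181152344), (280.21392822265625, 345.5904541015625), 24.42204475402832)
orange [298.9 236.2] 194 z 0.168 [0.6088 0.0972 0.169 ]
green [291.8 262.2] 16 z 0.111 [0.5566 0.117  0.11  ]
green [250.  300.2] 138 z 0.131 [0.4765 0.2103 0.11  ]
white [307.9 254.2] 24 z 0.11 [0.5731 0.0813 0.11  ]
white [299.8 258.4] 23 z 0.11 [0.5644 0.0993 0.11  ]
white [212.1 281.3] 182 z 0.078 [0.52   0.2924 0.11  ]
white [283.3 266.5] 26 z 0.11 [0.5478 0.1358 0.11  ]
white [275.2 270.3] 25 z 0.11 [0.54   0.1538 0.11  ]
white [188.5 289.5] 78 z 0.074 [0.5037 0.3441 0.11  ]
orange top mean [0.60814356 0.09632724 0.17823313] 184 ((579.9448852539062, 83.56668090820312), (107.43603515625, 18.616008758544922), 24.903364181518555)
```

View pics/crop1.png

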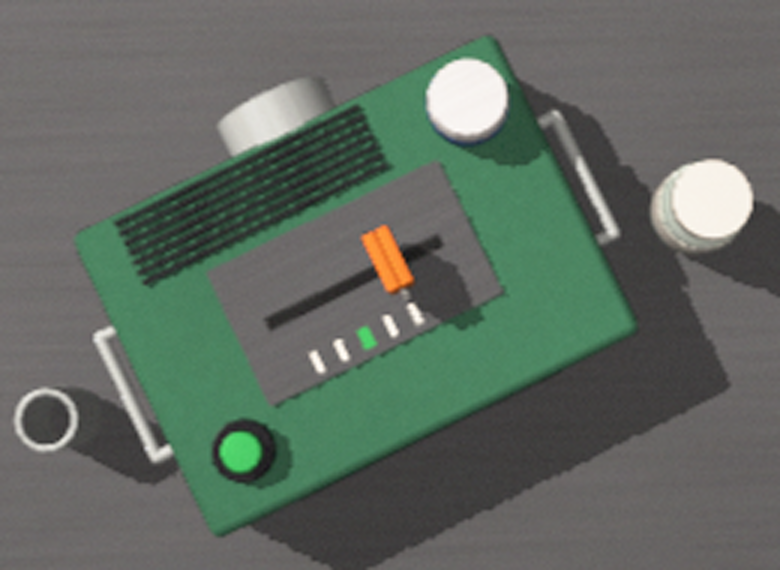

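The lever starts in the first notch: it lines up with mark 1, and the extractor yaw is about 24.5°. Its origin is about (0.597, 0.1245). I'll approach behind the lever with the fingers closed and the pad-width direction along the slide.

{"api": "play_rows", "payload": {
  "steps": [
    [[15.6,20.5,1.5],[0,0,19.75],1],
    [[15.6,20.5,1.5],[0,0,19.75],1],
    [[15.6,20.5,1.5],[0,0,19.75],1],
    [[15.6,20.5,1.5],[0,0,19.75],1],
    [[15.6,20.5,1.5],[0,0,19.75],1],
    [[15.6,20.5,1.5],[0,0,19.75],1],
    [[15.6,20.5,1.5],[0,0,19.75],1],
    [[15.6,20.5,1.5],[0,0,19.75],1],
    [[15.6,20.5,1.5],[0,0,19.75],1],
    [[15.6,20.5,1.5],[0,0,19.75],1]
  ],
  "squeeze": 20
}}

```text
time: 0.98
tcp_pos: [0.4086, -0.2205, 0.2298]
orientation: [0.0, 0.721, 0.693, 0.0]
ft_force: [-0.1, -1.3, -0.2]
grip_width: 0.0307
```

```bash
cat > st.py <<'E'
from h import *
import sys
O=np.array([.5972,.1245]); yaw=np.radians(24.5); ex=np.array([np.cos(yaw),np.sin(yaw)]); ey=np.array([-np.sin(yaw),np.cos(yaw)])
s=manip.get_state(); p=s["tcp_pos"]; M=R.from_quat(np.roll(s["orientation"],-1)).as_matrix()
print("t",s["time"],"tcp",p.round(4),"ext xy",((p[:2]-O)@ex).round(4),((p[:2]-O)@ey).round(4),"toolx yaw",np.degrees(np.arctan2(M[1,0],M[0,0])).round(2),"tilt",M[:,2].round(3),"F",s["ft_force"].round(2),"Fey",(s["ft_force"][:2]@ey).round(2),"w",round(s["grip_width"],4),"j6",s["joint_positions"][5].round(2))
if len(sys.argv)>1:
    x,y,z=map(float,sys.argv[1:4]); T=O+x*ex+y*ey
    print("shift units",(np.r_[T-p[:2],z-p[2]]/.03).round(3),"turn",((114.5-np.degrees(np.arctan2(M[1,0],M[0,0])))/5).round(2))
E
python3 st.py 0 -.068 .25
```

```text
t 0.9833 tcp [ 0.4086 -0.2205  0.2298] ext xy -0.3147 -0.2357 toolx yaw 87.7 tilt [ 0. -0. -1.] F [-0.07 -1.28 -0.23] Fey -1.14 w 0.0307 j6 -0.6
shift units [7.228 9.437 0.673] turn 5.36
```

{"api": "play_rows", "payload": {
  "steps": [
    [[7.2,9.4,0.7],[0,0,5.3],1],
    [[7.2,9.4,0.7],[0,0,5.3],1],
    [[7.2,9.4,0.7],[0,0,5.3],1],
    [[7.2,9.4,0.7],[0,0,5.3],1],
    [[7.2,9.4,0.7],[0,0,5.3],1],
    [[7.2,9.4,0.7],[0,0,5.3],1],
    [[7.2,9.4,0.7],[0,0,5.3],1],
    [[7.2,9.4,0.7],[0,0,5.3],1],
    [[7.2,9.4,0.7],[0,0,5.3],1],
    [[7.2,9.4,0.7],[0,0,5.3],1]
  ]
}}

```text
time: 1.82
tcp_pos: [0.6265, 0.0639, 0.2496]
orientation: [-0.0, 0.544, 0.839, 0.001]
ft_force: [0.1, 0.1, -0.1]
grip_width: 0.0005
```

```bash
python3 st.py 0 -.068 .25
```

```text
t 1.8167 tcp [0.6265 0.0639 0.2496] ext xy 0.0015 -0.0673 toolx yaw 114.13 tilt [ 0.001  0.002 -1.   ] F [ 0.06  0.15 -0.13] Fey 0.11 w 0.0005 j6 -0.43
shift units [-0.036 -0.042  0.013] turn 0.07
```

{"api": "play_rows", "payload": {
  "steps": [
    [[0,0,-1.2],[0,0,0],1],
    [[0,0,-2.4],[0,0,0],1],
    [[0,0,-3.2],[0,0,0],1],
    [[0,0,-3.6],[0,0,0],1],
    [[0,0,-3.6],[0,0,0],1]
  ]
}}

```text
time: 2.23
tcp_pos: [0.6205, 0.0587, 0.1387]
orientation: [-0.003, 0.546, 0.838, -0.002]
ft_force: [-0.4, 0.7, -0.3]
grip_width: 0.0005
```

```bash
python3 - <<'E'
from h import *
im,d=vision.capture("scene"); cv2.imwrite("pics/s2.png",cv2.resize(im[200:340,250:480],None,fx=3,fy=3,interpolation=cv2.INTER_CUBIC))
E
python3 st.py 0 -.048 .14
```

```text
t 2.2833 tcp [0.6221 0.0588 0.141 ] ext xy -0.0046 -0.0702 toolx yaw 113.83 tilt [-0.004 -0.    -1.   ] F [-0.03 -0.18 -0.09] Fey -0.15 w 0.0002 j6 -0.43
shift units [-0.168  0.736 -0.033] turn 0.13
```

View pics/s2.png

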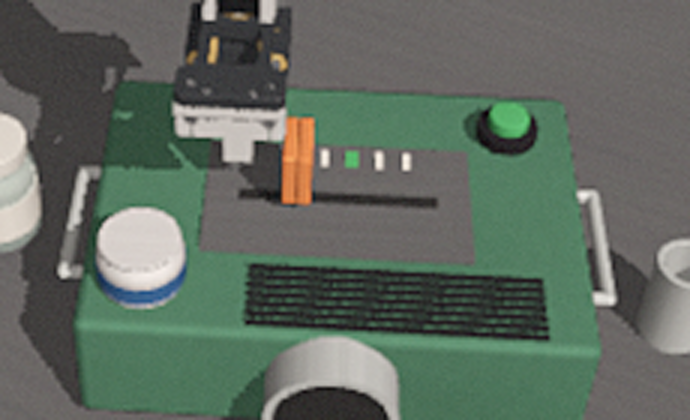

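{"api": "play_rows", "payload": {
  "steps": [
    [[0.0,0.2,0],[0,0,0.1],1],
    [[-0.05,0.4,0],[0,0,0.1],1],
    [[-0.1,0.58,0],[0,0,0.1],1],
    [[-0.1,0.58,0],[0,0,0.1],1]
  ]
}}

```text
time: 2.62
tcp_pos: [0.6211, 0.0783, 0.1441]
orientation: [0.001, 0.542, 0.841, 0.001]
ft_force: [0.2, -0.1, 0.7]
grip_width: 0.0007
```

```bash
python3 st.py 0 -.045 .14
```

```text
t 2.6167 tcp [0.6211 0.0783 0.1441] ext xy 0.0026 -0.0519 toolx yaw 114.43 tilt [ 0.002  0.001 -1.   ] F [ 0.23 -0.06  0.69] Fey -0.15 w 0.0007 j6 -0.41
shift units [-0.174  0.174 -0.136] turn 0.01
```

{"api": "play_rows", "payload": {
  "steps": [
    [[-0.06,0.08,-0.05],[0,0,0],1],
    [[-0.1,0.16,-0.1],[0,0,0],1],
    [[-0.14,0.23,-0.1],[0,0,0],1],
    [[-0.17,0.3,-0.1],[0,0,0],1]
  ]
}}

```text
time: 2.95
tcp_pos: [0.6168, 0.0845, 0.1399]
orientation: [0.002, 0.542, 0.841, -0.001]
ft_force: [2.9, -6.3, 0.0]
grip_width: 0.0004
```

```bash
python3 st.py 0 -.035 .14
```

```text
t 2.95 tcp [0.6168 0.0845 0.1399] ext xy 0.0012 -0.0445 toolx yaw 114.39 tilt [ 0.002 -0.003 -1.   ] F [ 2.9  -6.33  0.01] Fey -6.97 w 0.0004 j6 -0.4
shift units [-0.168  0.273  0.002] turn 0.02
```

{"api": "play_rows", "payload": {
  "steps": [
    [[-0.03,0.07,0],[0,0,0],1],
    [[-0.06,0.14,0],[0,0,0],1],
    [[-0.09,0.21,0],[0,0,0],1],
    [[-0.12,0.28,0],[0,0,0],1],
    [[-0.12,0.28,0],[0,0,0],1]
  ]
}}

```text
time: 3.37
tcp_pos: [0.6115, 0.0953, 0.1396]
orientation: [-0.001, 0.542, 0.84, 0.0]
ft_force: [-0.1, -0.3, -0.8]
grip_width: 0.0004
```

```bash
cat > lev.py <<'E'
from st import *
im,d=vision.capture("top")
C,Rm,t=cal("top"); H,S,V=cv2.split(cv2.cvtColor(im,cv2.COLOR_BGR2HSV))
m=(H<20)&(S>180)&(V>120); m[:150]=0; m[340:]=0; m[:,:180]=0; m[:,400:]=0
v,u=np.where(m); r=np.array([(u.mean()-C["cx"])/C["fx"],(v.mean()-C["cy"])/C["fy"],1])@Rm.T
w=(t+r*(.169-t[2])/r[2])[:2]-O
sc,_=vision.capture("scene"); cv2.imwrite("pics/s_lev.png",cv2.resize(sc[200:340,250:480],None,fx=3,fy=3,interpolation=cv2.INTER_CUBIC))
q=cv2.cvtColor(sc,cv2.COLOR_BGR2HSV)[200:340,250:480]; k=(q[...,0]<20)&(q[...,1]>180)&(q[...,2]>120); b,a=np.where(k)
# scene: paddle top-edge centroid vs prediction for each notch
pr=[proj("scene",np.r_[O+(-.05+n)*ey,.147])[0].round(1) for n in(0,.02,.04,.06,.08)]
print("orange px top",m.sum(),"lever y",(w@ey).round(4),"=> travel",(w@ey+.05).round(4),"scene centroid",(a.mean()+250).round(1),(b.mean()+200).round(1),k.sum(),"pred",*pr)
E
python3 lev.py 0 -.025 .14
```

```text
t 3.3667 tcp [0.6115 0.0953 0.1396] ext xy 0.0009 -0.0325 toolx yaw 114.36 tilt [-0.001  0.001 -1.   ] F [-0.1  -0.3  -0.85] Fey -0.24 w 0.0004 j6 -0.38
shift units [-0.131  0.216  0.014] turn 0.03
orange px top 0 lever y nan => travel nan scene centroid 356.7 252.9 11 pred [338.5 251.9] [348.  252.3] [357.5 252.8] [367.  253.2] [376.6 253.7]lev.py:5: RuntimeWarning: Mean of empty slice.
  v,u=np.where(m); r=np.array([(u.mean()-C["cx"])/C["fx"],(v.mean()-C["cy"])/C["fy"],1])@Rm.T
  ret = ret.dtype.type(ret / rcount)
```

{"api": "play_rows", "payload": {
  "steps": [
    [[-0.04,0.07,0],[0,0,0],1],
    [[-0.07,0.14,0],[0,0,0],1],
    [[-0.1,0.21,0],[0,0,0],1],
    [[-0.13,0.26,0],[0,0,0],1],
    [[-0.15,0.31,0],[0,0,0],1]
  ]
}}

```text
time: 3.88
tcp_pos: [0.6083, 0.1024, 0.1397]
orientation: [0.001, 0.542, 0.841, -0.001]
ft_force: [1.6, -5.8, -1.3]
grip_width: 0.0005
```

```bash
python3 st.py 0 -.016 .14
```

```text
t 3.8833 tcp [0.6083 0.1024 0.1397] ext xy 0.0009 -0.0247 toolx yaw 114.39 tilt [ 0.001 -0.003 -1.   ] F [ 1.57 -5.79 -1.33] Fey -5.92 w 0.0005 j6 -0.37
shift units [-0.149  0.252  0.011] turn 0.02
```

{"api": "play_rows", "payload": {
  "steps": [
    [[-0.03,0.06,0],[0,0,0],1],
    [[-0.06,0.12,0],[0,0,0],1],
    [[-0.08,0.18,0],[0,0,0],1],
    [[-0.1,0.23,0],[0,0,0],1],
    [[-0.1,0.23,0],[0,0,0],1]
  ]
}}

```text
time: 4.3
tcp_pos: [0.6042, 0.1115, 0.1397]
orientation: [-0.001, 0.542, 0.84, 0.0]
ft_force: [0.1, 1.0, 0.5]
grip_width: 0.0003
```

```bash
python3 lev.py 0 -.03 .14 2>/dev/null
```

```text
t 4.3 tcp [0.6042 0.1115 0.1397] ext xy 0.001 -0.0147 toolx yaw 114.35 tilt [-0.001  0.002 -1.   ] F [0.09 1.03 0.52] Fey 0.9 w 0.0003 j6 -0.36
shift units [ 0.181 -0.477  0.011] turn 0.03
orange px top 0 lever y nan => travel nan scene centroid 365.8 256.6 8 pred [338.5 251.9] [348.  252.3] [357.5 252.8] [367.  253.2] [376.6 253.7]
```

View pics/s_lev.png

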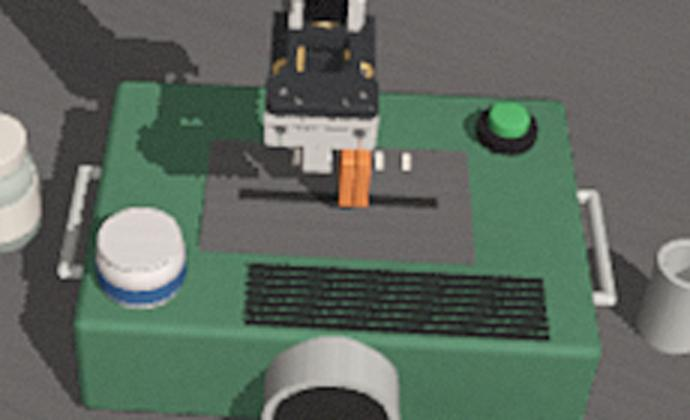

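The lever has clicked into the third notch, in front of the green mark, and whites 4 and 5 show beyond it at (380,160) and (406,160). Next I back off and rise.

{"api": "play_rows", "payload": {
  "steps": [
    [[0.1,-0.25,0],[0,0,0],1],
    [[0.2,-0.5,0],[0,0,0],1],
    [[0.25,-0.6,0.1],[0,0,0],1],
    [[0.25,-0.6,1.2],[0,0,0],1],
    [[0.25,-0.6,2.4],[0,0,0],1],
    [[0.25,-0.6,3.6],[0,0,0],1],
    [[-1,-0.6,3.6],[0,0,0],1],
    [[-2.2,0,3.6],[0,0,0],1],
    [[-3.4,1,3.6],[0,0,0],1],
    [[-3.4,1,3.6],[0,0,0],1]
  ]
}}

```text
time: 5.23
tcp_pos: [0.4974, 0.1429, 0.2488]
orientation: [-0.002, 0.541, 0.841, 0.001]
ft_force: [-0.3, 0.2, 0.2]
grip_width: 0.0004
```

```bash
python3 lev.py -.075 .125 .15 2>/dev/null
```

```text
t 5.2333 tcp [0.4974 0.1429 0.2488] ext xy -0.0831 0.0582 toolx yaw 114.46 tilt [-0.003  0.003 -1.   ] F [-0.27  0.21  0.25] Fey 0.3 w 0.0004 j6 -0.28
shift units [-0.678  2.14  -3.294] turn 0.01
orange px top 204 lever y 0.0097 => travel 0.0597 scene centroid 364.1 255.1 8 pred [338.5 251.9] [348.  252.3] [357.5 252.8] [367.  253.2] [376.6 253.7]
```

Top view measures a travel of 0.0597, so the third notch is confirmed. Now the button.

{"api": "play_rows", "payload": {
  "steps": [
    [[-0.35,1.1,0],[0,0,0],1],
    [[-0.68,2.14,0],[0,0,0],1],
    [[-0.68,2.14,0],[0,0,0],1],
    [[-0.68,2.14,-1.2],[0,0,0],1],
    [[-0.68,2.14,-2.4],[0,0,0],1],
    [[-0.68,2.14,-3.1],[0,0,0],1],
    [[-0.68,2.14,-3.3],[0,0,0],1],
    [[-0.68,2.14,-3.3],[0,0,0],1]
  ]
}}

```text
time: 6.0
tcp_pos: [0.4825, 0.2036, 0.1469]
orientation: [-0.001, 0.542, 0.84, -0.002]
ft_force: [-0.5, 0.4, 0.9]
grip_width: 0.0006
```

```bash
python3 st.py -.075 .125 .135
python3 - <<'E'
from h import *
im,d=vision.capture("scene"); cv2.imwrite("pics/s3.png",cv2.resize(im[190:310,330:490],None,fx=4,fy=4,interpolation=cv2.INTER_CUBIC))
d0=np.load("top0.npy"); P=cloud("top",d0); print(P[297:304,247:254,2].round(3)[::2])
E
```

```text
t 6.0 tcp [0.4825 0.2036 0.1469] ext xy -0.0716 0.1195 toolx yaw 114.31 tilt [-0.003 -0.001 -1.   ] F [-0.53  0.4   0.85] Fey 0.58 w 0.0006 j6 -0.16
shift units [-0.18   0.118 -0.398] turn 0.04
[[0.13  0.128 0.132 0.131 0.132 0.131 0.131]
 [0.132 0.131 0.13  0.127 0.133 0.134 0.133]
 [0.134 0.129 0.13  0.13  0.131 0.133 0.132]
 [0.13  0.133 0.13  0.13  0.132 0.131 0.132]]
```

View pics/s3.png

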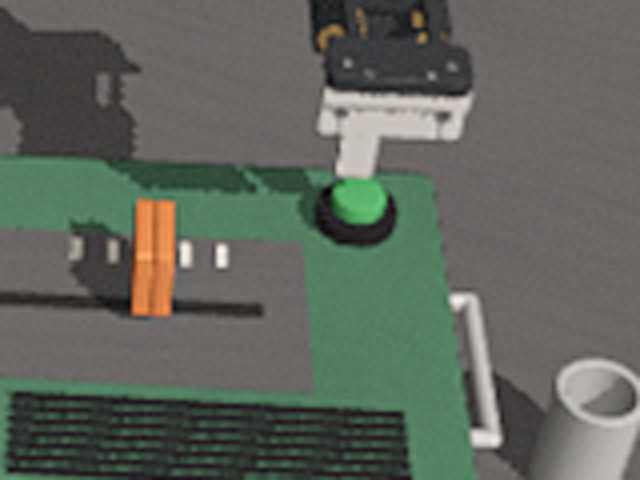

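{"api": "play_rows", "payload": {
  "steps": [
    [[-0.15,0.1,0],[0,0,0],1],
    [[-0.15,0.1,-0.25],[0,0,0],1],
    [[-0.15,0.1,-0.4],[0,0,0],1],
    [[-0.15,0.1,-0.5],[0,0,0],1],
    [[-0.15,0.1,-0.6],[0,0,0],1],
    [[-0.15,0.1,-0.6],[0,0,0],1]
  ]
}}

```text
time: 6.55
tcp_pos: [0.4779, 0.2078, 0.1306]
orientation: [0.0, 0.542, 0.84, 0.0]
ft_force: [-0.8, -0.7, 2.4]
grip_width: 0.0003
```

```bash
python3 st.py -.075 .125 .124
```

```text
t 6.55 tcp [0.4779 0.2078 0.1306] ext xy -0.074 0.1253 toolx yaw 114.37 tilt [ 0.  0. -1.] F [-0.82 -0.67  2.44] Fey -0.27 w 0.0003 j6 -0.15
shift units [-0.027 -0.022 -0.221] turn 0.03
```

{"api": "play_rows", "payload": {
  "steps": [
    [[0,0,-0.06],[0,0,0],1],
    [[0,0,-0.12],[0,0,0],1],
    [[0,0,-0.18],[0,0,0],1],
    [[0,0,-0.22],[0,0,0],1],
    [[0,0,-0.22],[0,0,0],1]
  ]
}}

```text
time: 6.97
tcp_pos: [0.478, 0.2078, 0.1261]
orientation: [0.0, 0.542, 0.84, 0.0]
ft_force: [-4.2, -1.0, 13.6]
grip_width: 0.0005
```

{"api": "play_rows", "payload": {
  "steps": [
    [[0,0,-0.06],[0,0,0],1],
    [[0,0,-0.06],[0,0,0],1],
    [[0,0,-0.06],[0,0,0],1]
  ]
}}

```text
time: 7.22
tcp_pos: [0.478, 0.2078, 0.1259]
orientation: [0.001, 0.542, 0.84, 0.001]
ft_force: [-5.0, -2.3, 22.5]
grip_width: 0.0005
```

Bottomed out: about 6 mm of travel, then the force climbs to 22 N with only 0.2 mm more movement. I release straight up and move clear.

{"api": "play_rows", "payload": {
  "steps": [
    [[0,0,0.3],[0,0,0],1],
    [[0,0,0.9],[0,0,0],1],
    [[0,0,2],[0,0,0],1],
    [[0,0,3.2],[0,0,0],1],
    [[0,0,4],[0,0,0],1],
    [[-1.2,0,4],[0,0,0],1],
    [[-2.4,0,4],[0,0,0],1],
    [[-3.4,0,4],[0,0,0],1],
    [[-3.4,0,4],[0,0,0],1],
    [[-3.4,0,4],[0,0,0],1]
  ]
}}

```text
time: 8.05
tcp_pos: [0.3748, 0.2078, 0.2425]
orientation: [0.0, 0.542, 0.841, 0.0]
ft_force: [0.6, 0.5, -0.6]
grip_width: 0.0004
```

```bash
python3 lev.py 2>/dev/null
python3 - <<'E'
from h import *
im,d=vision.capture("top"); P=cloud("top",d); print("button z",np.median(P[298:303,248:253,2]))
d0=np.load("top0.npy"); im0=cv2.imread("pics/top0.png")
for n,(u,v) in dict(tin=(326,183),jar=(407,217),nip=(186,290)).items():
    s=np.s_[v-22:v+22,u-22:u+22]; print(n,"mean img diff",cv2.absdiff(im[s],im0[s]).mean().round(2))
cv2.imwrite("pics/end.png",cv2.resize(im[150:340,170:430],None,fx=3,fy=3,interpolation=cv2.INTER_CUBIC))
E
```

```text
t 8.05 tcp [0.3748 0.2078 0.2425] ext xy -0.1678 0.168 toolx yaw 114.43 tilt [ 0.001  0.    -1.   ] F [ 0.59  0.52 -0.64] Fey 0.23 w 0.0004 j6 -0.08
orange px top 204 lever y 0.0097 => travel 0.0597 scene centroid 365.3 253.0 12 pred [338.5 251.9] [348.  252.3] [357.5 252.8] [367.  253.2] [376.6 253.7]
button z 0.13173101934563503
tin mean img diff 1.32
jar mean img diff 1.32
nip mean img diff 1.56
```

View pics/end.png

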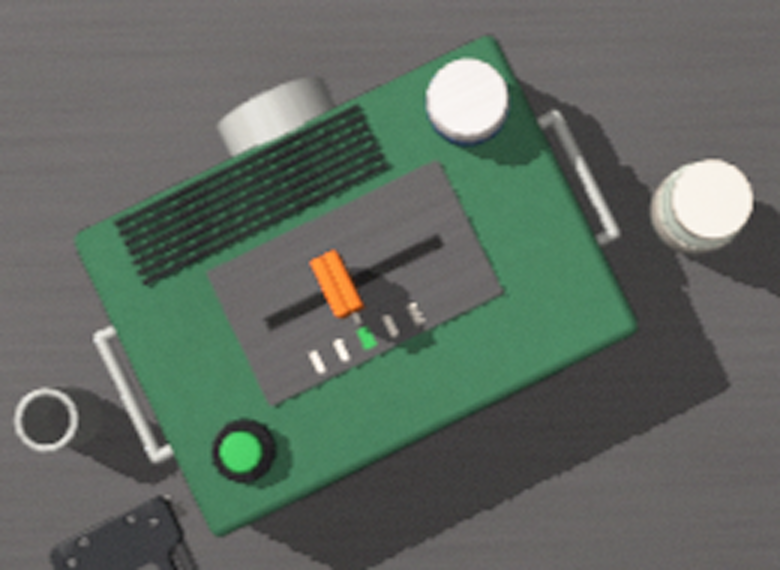

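The final picture shows the lever in line with the green mark (367,338), the button up at (240,452), the bystanders unmoved and the gripper clear. Handing in.

```bash
python3 -c "
from h import *
print(hand_in())"
```

```text
the job is handed in; nothing more can be done
None
```

The extractor is set and handed in: the lever is in the third notch and the start button has been pressed and is back up. The lever started in the first notch, so with closed fingertips I pushed it two clicks from its rear face only, at about 7 N, then backed off.

- **Lever:** the top camera puts its travel at 0.0597 m both right after I let go and at the end; the third notch is 0.060. The final picture shows it in line with the green mark.
- **Start button:** I pressed it only after the lever was set. It moved about 6 mm and bottomed out. I pressed slightly further to be sure, up to 22 N, and it moved only 0.2 mm more. Its top then measured 0.132 m high, against about 0.131 m before pressing.
- **Bystanders:** the tin, jar and pipe piece look unmoved in before-and-after pictures.
- **At hand-in:** the robot was clear of everything, with 8 s used.

While I was pushing, the gripper hid the lever from the top camera. Those steps relied on forces and sparse scene-camera readings, and the top-view check afterwards agreed with them. No check failed.

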